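# Refit the loose knob of a drum machine

## Robot

A 6-joint arm with a two-finger parallel gripper is mounted at the origin on the work surface. World frame = base frame: x ahead of the robot, y to its left, z up, the work surface at z = 0. Lengths are in m, angles in degrees, forces in N, time in s.
With the tool pointing down it reaches from about 0.25 to 0.725 m from the base axis. Payload 9.7 kg.
Tool frame: the origin (TCP) lies midway between the tips of the shut fingers; the grasp point (between the pads) lies bot.hold_point_z behind it (bot.hold_point_z is the distance from the TCP to the grasp point, in m); z points along the fingers, y is the line along which they close (so a half turn about z gives the same grasp; the last joint's range is limited). The gripper opens to 85 mm and grips with 20 to 120 N. Pads are 22 mm wide; open, the fingers measure 114 mm over their backs; the gripper's body (76 mm by 85 mm) begins 54 mm behind the grasp point. The pads swing forward as they close: fully open they stand 13 mm farther back than shut.
Start: joints at [-73.167, 4.979, 10.078, 95.1, 0, 90], TCP at [0.159, -0.526, 0.231] pointing down, gripper open.
Joint ranges: [-179.16, 179.16], [-48.56, 103.87], [-65.8, 70.77], [-126.05, 130.52], [-82.76, 87.17], [-180, 180]. Speed limits (degrees/s): [127.2, 127.2, 147.25, 180, 180, 180].

## Interface

Orientations are given as [roll, pitch, yaw] about the fixed x, y, z axes, in that order (R = Rz(yaw) Ry(pitch) Rx(roll)).
In Python, from workcell import bot, camera, camera_model, ticket gives the robot as it stands.
- The arm moves only by the tool send_rows, never from a script. Its argument "targets" is text: rows parted by semicolons, each of 5 numbers parted by spaces: the shift along the tool's x, y, z in mm, then the turn about the tool's z in degrees, then the closure in counts, from 0 (fully open) to 255 (shut). A call has 1 to 20 rows; each row is the pose to reach, as a shift and turn from the pose commanded when the call began, along the tool's axes at that moment; what a row does not reach only later rows make up. A row lasts 1/8 s, in which the tool goes at most 62.5 mm and 10.7 degrees, less where a joint would pass 70% of its speed; a pose out of reach is approached as far as the arm can. A call with a gripper value outside its range is refused whole. The fingers move at their own pace and stop on an object; "newtons" is the grip in N (left out, the last holds). Time passes only in rows, so rows that repeat a pose let the fingers close. It gives the time, the measured TCP pose, the force, the opening and the grip force at its end, in the units of the state.
- bot.get_obs(): the state, without advancing time (a new reading comes with each control period).
- camera(name): name is "scene" or "side" or "wrist"; returns the picture (400x640x3 uint8, blue, green, red); there is no depth.
- camera_model(name): a dict with "K" (3x3 intrinsics, pixels), "pose" (4x4, takes a point from camera to world coordinates); the wrist camera has in their place "T_tool_cam" (4x4, takes a point from camera to tool coordinates, whose origin is the TCP and whose axes are the flange's). Camera axes: x right, y down, z forward; pixel columns grow to the right and rows downward; lengths in m; the calibration is good to about 2 mm. The wrist camera is an equidistant fisheye: a pixel r from the principal point sees the ray r / f radians off the axis. A picture is of the moment at which its call begins: read the wrist's pose just before it. camera_model takes no time and is no camera call.
- ticket.job_done(): hands the job in; it is judged then, once.
The state is a dict: "time": time; "q": joint angles; "qd": joint speeds; "joint_efforts": joint torques, N m; "ee_pos": TCP position; "tcp_rot": TCP orientation; "wrist_force": force on the tool from outside, world axes, zero at the start; "torque": the same for the moment, N m; "opening": finger opening in m; "grasp_force": force on a finger pad.
Only numpy, scipy, OpenCV 4.12 (cv2) and the standard library are available. Lean on these libraries where they do the work, as an engineer would, in place of code of your own. Each camera call takes 0.05 s, during which the arm holds its last target. There are 200 camera calls.

## Task

One of the four big knobs on the drum machine is only perched on its pot shaft and stands proud of the others: turn it until you feel it drop onto the flat of the shaft, then press it down until it clicks and sits fully home, level with the other three, and let go. Leave the settings of the other three knobs as they are and do not disturb the things lying around.

Things in the scene. Friction and masses are not known exactly. Their poses are not given: they have to be found in the camera images.
- drum_machine: Drum machine: flat aluminium case between two wooden cheeks, 200 mm (its x) by 340 mm (its y), fixed to the desk. Origin on the desk under its centre. Its level panel is 50 mm above the desk (cheeks 54). Four big knobs stand in a row across it at x = +35 and y = -105, -35, 35, 105 mm; which is the loose one varies. Flat keys, 5 mm high, lie along its -x edge.
- loose_knob_top (a point): Centre of the flat top of the loose knob; its x axis points to the white pointer mark, z up. The four knobs look alike: black, ribbed, 17 mm tall, 20 mm across the upper 12.5 mm (grip there), 23 mm across the skirt. The loose one stands 10 mm higher: its top is 78.5 mm above the desk, 68.5 mm when fully home. It turns freely on the shaft end and can go down, but not sideways or off.
- pot_a: The pot under the loose knob; origin on the panel, on the axis. Its 6 mm D-shaft is hidden in the knob, whose bore goes on only within about 6 degrees of one direction; elsewhere the knob rests hard on the shaft end. The pot was left turned up, so that direction is 30 to 150 degrees clockwise (from above) of the pointer's start. There the knob drops 2 to 3 mm under a light push.
- loose_knob: The loose knob, origin at the centre of its underside. After the drop, pressing it meets its spring clip: the force climbs to 12 to 14 N some 4 to 5 mm below the start, then gives way and the knob snaps to a hard stop 10 mm below the start and stays there. Once dropped it turns the pot shaft with it (0.035 N m).
- knob_b_mark (a point): Pointer mark at the rim of the top of the first of the other three knobs, 10 mm from its axis, 68.5 mm above the desk. These three are fully home and turn stiffly (0.035 N m).
- knob_c_mark (a point): The same of the second of the other knobs.
- knob_d_mark (a point): The same of the third of the other knobs.
- jack_adapter: Audio jack adapter, 56 mm long, 10 mm thick, lying on the drum machine's panel between the keys and the knobs. Origin under its barrel.
- hex_key: Small L-shaped steel hex key, 62 by 22 mm, 4 mm thick, lying on the panel between the keys and the knobs. Origin under the middle of its long leg.
- mug: Coffee mug, 82 mm across, 95 mm tall, on the desk to the left. Origin under its centre.
- screwdriver: Screwdriver, 190 mm long, lying on the desk to the left, in front of the mug. Origin under its middle.
- battery: 9 V block battery standing on end on the desk to the right, 26 by 17 by 48 mm. Origin under its centre.
- stompbox: Small effect pedal, 115 by 68 mm, 56 mm tall with its foot switch, loose on the desk to the right. Origin under its centre.
- tin: Round flat tin, 70 mm across, 21 mm tall, on the desk to the left. Origin under its centre.

How it is judged:
By the outcome, as a careful person would: the job done as asked, in the order asked, and still so for the second after the job is handed in, with the robot touching nothing.
It also fails if it takes over 64 s, if anything falls off the work surface, if the arm or the gripper's body presses on something with over 40 N, if the wrist force passes 120 N, or if a joint passes its speed limit or range.

## Working session

There is one attempt and no reset: what is moved stays moved. The work goes in short steps, Python scripts to look and compute and a tool call to move; the robot and the scene stay as the last step left them, time stands still between calls to the robot, and variables do not carry over. Pictures are saved under pics/ and viewed, at most 10 in all, crops included, and the job is handed in when it is done.

Besides the shell and the picture viewer there is one more tool, called after "Call:" as name(argument=value, ...) on one line, values as JSON. send_rows: Moves the arm, as the interface text tells. Its arguments: {"type":"object","properties":{"targets":{"type":"string"},"newtons":{"type":"number"}},"required":["targets"]}

```bash
ls; mkdir -p pics
python3 - <<'E'
from workcell import bot,camera,camera_model
import cv2,numpy as np
print(bot.get_obs()); print(bot.hold_point_z)
for n in("scene","side"):
    cv2.imwrite(f"pics/{n}0.png",camera(n)); m=camera_model(n); print(n,np.round(m["K"],1).tolist(),np.round(m["pose"],4).tolist())
m=camera_model("wrist");print(m)
E
```

```text
pics
{'time': 0.0, 'q': array([-7.31656200e+01,  5.01136533e+00,  1.00319462e+01,  9.51001035e+01,
        1.21378517e-03,  8.99994455e+01]), 'qd': array([ 0.03422838,  0.0299383 , -0.08606789,  0.00974613,  0.14185937,
       -0.00793157]), 'joint_efforts': array([ 1.12151567e-03, -5.20392573e+01,  4.64800072e+01,  1.63774652e-02,
       -1.08613360e-04,  2.06911454e-05]), 'ee_pos': array([ 0.15921724, -0.52619074,  0.23055807]), 'tcp_rot': array([-1.79920477e+02, -1.21455367e-03,  1.68349328e+01]), 'wrist_force': array([ 0.71696715, -0.54097779,  0.14757532]), 'torque': array([ 0.02767406,  0.01621223, -0.02288446]), 'grasp_force': 0.0, 'opening': 0.08545555941570931}
0.0187
scene [[511.0, 0.0, 319.1], [0.0, 511.0, 198.6], [0.0, 0.0, 1.0]] [[0.6393, 0.6526, -0.4066, 1.1069], [0.7689, -0.543, 0.3375, -0.5053], [-0.0005, -0.5284, -0.849, 1.279], [0.0, 0.0, 0.0, 1.0]]
side [[483.0, 0.0, 313.4], [0.0, 483.0, 196.2], [0.0, 0.0, 1.0]] [[-0.9864, -0.1247, 0.1069, 0.3664], [-0.1633, 0.6766, -0.718, 0.7964], [0.0172, -0.7258, -0.6877, 0.858], [0.0, 0.0, 0.0, 1.0]]
{'K': array([[309.70691629,   0.        , 318.27940509],
       [  0.        , 309.70691629, 200.2022088 ],
       [  0.        ,   0.        ,   1.        ]]), 'T_tool_cam': array([[ 3.23208861e-04, -9.61183357e-01, -2.75910219e-01,
         7.06379123e-02],
       [ 9.99999944e-01,  3.34418247e-04,  6.42089293e-06,
         8.61768385e-04],
       [ 8.60977564e-05, -2.75910206e-01,  9.61183412e-01,
        -1.42558229e-01],
       [ 0.00000000e+00,  0.00000000e+00,  0.00000000e+00,
         1.00000000e+00]])}
```

View pics/scene0.png

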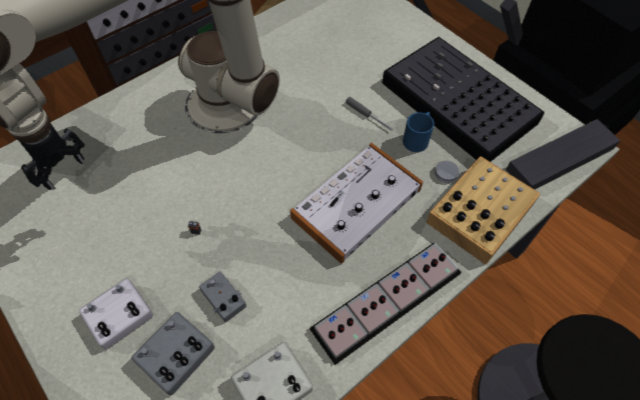

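View pics/side0.png

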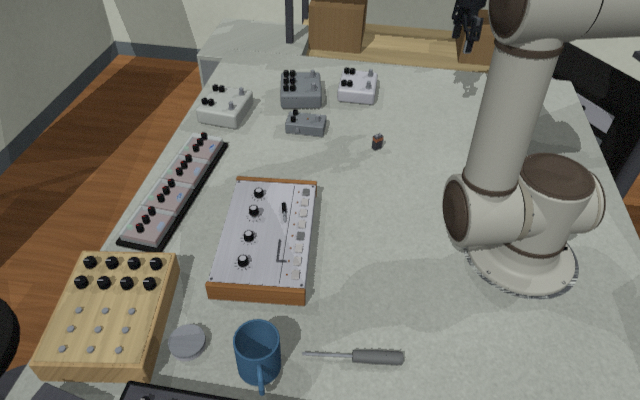

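The scene view shows the machine near (355,200) with knobs at about (341,225), (359,207), (375,194), (391,180). In the side view they are at (258,193), (253,211), (248,236), (242,260). Next I'll triangulate them.

```bash
cat > h.py <<'E'
import numpy as np,cv2
from workcell import camera_model
def ray(n,p):
    m=camera_model(n);T=m["pose"];d=T[:3,:3]@np.linalg.solve(m["K"],[p[0],p[1],1.]);return T[:3,3],d/np.linalg.norm(d)
def onplane(n,p,z):
    o,d=ray(n,p);return o+d*(z-o[2])/d[2]
def tri(a,b):
    (o1,d1),(o2,d2)=a,b
    s=np.linalg.lstsq(np.c_[d1,-d2],o2-o1,rcond=None)[0]
    p,q=o1+s[0]*d1,o2+s[1]*d2;return (p+q)/2,np.linalg.norm(p-q)
E
python3 - <<'E'
from h import *
P={"scene":[(341,225),(359,207),(375,194),(391,180)],"side":[(258,193),(253,211),(248,236),(242,260)]}
C={};crops=[]
for n in P:
    im=cv2.imread(f"pics/{n}0.png");g=cv2.cvtColor(im,cv2.COLOR_BGR2GRAY)
    N,L,S,c=cv2.connectedComponentsWithStats((g<75).astype(np.uint8))
    C[n]=[]
    for p in P[n]:
        k=min(range(1,N),key=lambda i:np.hypot(*(c[i]-p))+(100 if S[i][4]<15 else 0)); C[n].append(c[k]); print(n,p,c[k].round(1),S[k])
    x0,y0=np.min(P[n],0)-25;x1,y1=np.max(P[n],0)+25
    crops.append(cv2.resize(cv2.resize(im[y0:y1,x0:x1],None,fx=4,fy=4,interpolation=cv2.INTER_CUBIC),(390,450)))
    print(x0,y0,x1,y1)
cv2.imwrite("pics/crop0.png",np.hstack(crops))
for a,b in zip(C["scene"],C["side"]):
    print(*[np.round(v,4) for v in tri(ray("scene",a),ray("side",b))])
E
```

```text
scene (341, 225) [340.1 226.6] [336 223   9   7  39]
scene (359, 207) [357.4 209.5] [354 206   8   7  36]
scene (375, 194) [373.7 196.1] [369 193  10   7  39]
scene (391, 180) [390.6 181.4] [387 179   9   6  36]
316 155 416 250
side (258, 193) [258.5 193.9] [254 190  10   8  60]
side (253, 211) [253.7 212. ] [249 207  10  10  66]
side (248, 236) [248.8 237.3] [244 231  10  11  65]
side (242, 260) [243.  262.1] [238 256  11  11  72]
217 168 283 285
[ 0.6247 -0.0306  0.0503] 0.0
[0.618  0.039  0.0582] 0.0006
[0.6112 0.1086 0.0488] 0.0015
[0.6055 0.1798 0.0495] 0.0004
```

View pics/crop0.png

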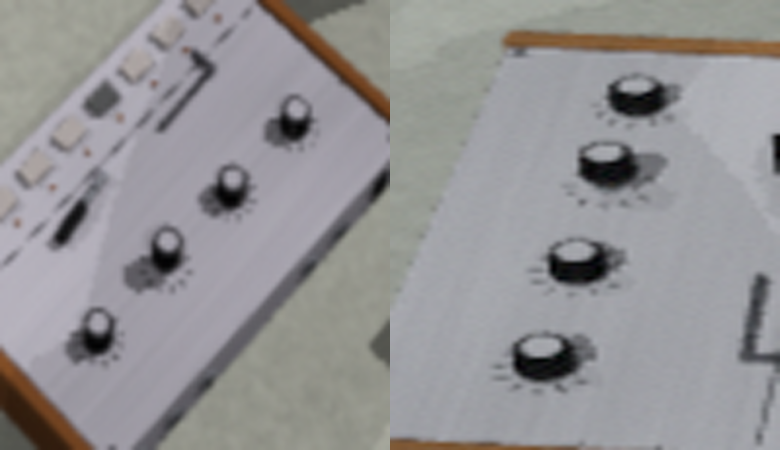

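The second knob from the scene camera's left end, at about (0.618, 0.039), sits 8–9 mm higher, so it is the loose one. The machine's yaw is about 5.2°. I'll hover over it.

Call:
send_rows(targets="603 -408 0 -78 0;603 -408 0 -78 0;603 -408 0 -78 0;603 -408 0 -78 0;603 -408 0 -78 0;603 -408 0 -78 0;603 -408 0 -78 0;603 -408 0 -78 0;603 -408 0 -78 0;603 -408 0 -78 0;603 -408 0 -78 0;603 -408 0 -78 0;603 -408 0 -78 0;603 -408 0 -78 0;603 -408 0 -78 0")

```text
time: 1.98
ee_pos: [0.6178, 0.0378, 0.2316]
tcp_rot: [180.0, 0.0, 94.8]
wrist_force: [-0.6, -0.2, 0.8]
opening: 0.0853
grasp_force: 0.0
```

Run:
```python
from workcell import bot,camera
import cv2,numpy as np
o=bot.get_obs();print({k:np.round(o[k],4) for k in("time","q","ee_pos","tcp_rot","wrist_force")})
np.save("o1.npy",np.r_[o["ee_pos"],o["tcp_rot"]])
cv2.imwrite("pics/w1.png",camera("wrist"))
```

```text
{'time': np.float64(1.975), 'q': array([ 3.50160e+00,  1.48332e+01,  2.13581e+01,  9.65132e+01,
       -5.60000e-03,  8.87336e+01]), 'ee_pos': array([0.6178, 0.0378, 0.2316]), 'tcp_rot': array([1.799885e+02, 5.900000e-03, 9.476800e+01]), 'wrist_force': array([-0.6159, -0.1848,  0.7998])}
```

View pics/w1.png

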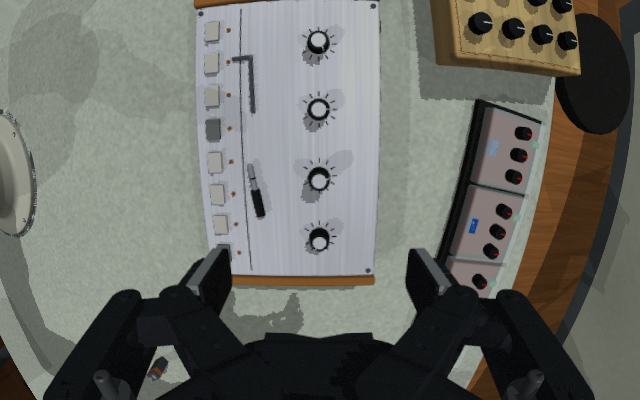

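The wrist view shows four knobs at x≈319 and y≈41, 108, 178 and 238. The loose one is at (319,178) with the longer shadow, and the adapter is near (257,190). Next I'll measure the knob tops and the adapter.

```bash
cat >> h.py <<'E'
from scipy.spatial.transform import Rotation as Ro
def wray(p,o):
    m=camera_model("wrist");K=m["K"];v=np.array([(p[0]-K[0,2])/K[0,0],(p[1]-K[1,2])/K[1,1]]);t=np.hypot(*v)
    d=np.r_[v/t*np.sin(t),np.cos(t)];T=m["T_tool_cam"];R=Ro.from_euler("xyz",o[3:],degrees=True).as_matrix()
    return o[:3]+R@T[:3,3],R@T[:3,:3]@d
def wplane(p,o,z):
    a,d=wray(p,o);return a+d*(z-a[2])/d[2]
E
python3 - <<'E'
from h import *
o=np.load("o1.npy");im=cv2.imread("pics/w1.png");g=cv2.cvtColor(im,cv2.COLOR_BGR2GRAY)
for (x,y),z in zip([(318,41),(318,108),(319,178),(319,239)],[.0685,.0685,.0785,.0685]):
    s=20;sub=g[y-s:y+s,x-s:x+s]
    dark=cv2.morphologyEx((sub<60).astype(np.uint8),cv2.MORPH_CLOSE,np.ones((3,3)))
    cs,h=cv2.findContours(dark,cv2.RETR_CCOMP,cv2.CHAIN_APPROX_NONE)
    hole=[c for c,hh in zip(cs,h[0]) if hh[3]>=0 and cv2.contourArea(c)>20]
    out=max(cs,key=cv2.contourArea)
    print("outer",cv2.boundingRect(out),[ (np.round(np.array(cv2.minEnclosingCircle(c)[0])+[x-s,y-s],1),round(cv2.minEnclosingCircle(c)[1],1)) for c in hole], 'at hole',[np.round(wplane(np.array(cv2.minEnclosingCircle(c)[0])+[x-s,y-s],o,z),4) for c in hole])
for p in [(257,190),(262,216),(250,165),(253,110),(234,58)]: print(p,wplane(p,o,.055).round(4))
E
```

```text
outer (9, 10, 22, 23) [(array([318.8,  39.8]), 9.2)] at hole [array([0.6072, 0.181 , 0.0685])]
outer (10, 11, 21, 21) [(array([318.5, 108.8]), 8.9)] at hole [array([0.6126, 0.1117, 0.0685])]
outer (9, 9, 21, 26) [] at hole []
outer (10, 9, 23, 23) [] at hole []
(257, 190) [0.5538 0.0215 0.055 ]
(262, 216) [ 0.5602 -0.0076  0.055 ]
(250, 165) [0.5452 0.0483 0.055 ]
(253, 110) [0.5454 0.1064 0.055 ]
(234, 58) [0.5207 0.1611 0.055 ]
```

Call:
send_rows(targets="3 0 70 -180 0;3 0 70 -180 0;3 0 70 -180 0;3 0 70 -180 0;3 0 70 -180 0;3 0 70 -180 0;3 0 70 -180 0;3 0 70 -180 0;3 0 70 -180 0;3 0 70 -180 0;3 0 70 -180 0;3 0 70 -180 0;3 0 70 -180 0;3 0 70 -180 0;3 0 70 -180 0;3 0 70 -180 0;3 0 70 -180 0;3 0 70 -180 0;3 0 70 -180 0;3 0 70 -180 0")

```text
time: 4.53
ee_pos: [0.618, 0.0415, 0.1614]
tcp_rot: [-180.0, -0.0, -85.3]
wrist_force: [-0.8, -0.9, 0.2]
opening: 0.0853
grasp_force: 0.0
```

Run:
```python
from workcell import bot,camera
import cv2,numpy as np
o=bot.get_obs();print({k:np.round(o[k],4) for k in("time","q","ee_pos","tcp_rot","wrist_force")})
np.save("o2.npy",np.r_[o["ee_pos"],o["tcp_rot"]])
im=camera("wrist");cv2.imwrite("pics/w2full.png",im)
cv2.imwrite("pics/w2.png",cv2.resize(im[100:300,220:420],(600,600),interpolation=cv2.INTER_CUBIC))
```

```text
{'time': np.float64(4.525), 'q': array([ 3.84270e+00,  1.37325e+01,  1.22453e+01,  8.85038e+01,
       -1.00000e-04, -9.08720e+01]), 'ee_pos': array([0.618 , 0.0415, 0.1614]), 'tcp_rot': array([-1.79991e+02, -3.00000e-04, -8.52853e+01]), 'wrist_force': array([-0.7795, -0.9167,  0.2434])}
```

View pics/w2.png

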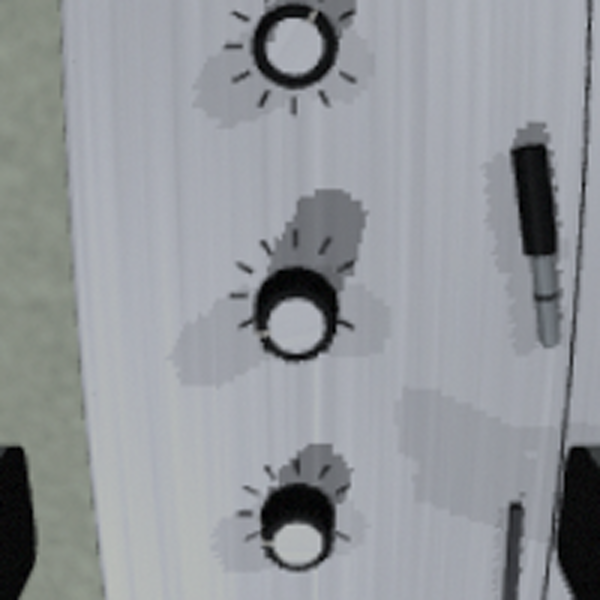

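The loose knob's top disc is centred near crop (296,323), full-image (318.7,207.7). Its pointer is at the lower-left rim, crop (264,338). The adapter lies well to the right.

Run:
```python
from h import *
o=np.load("o2.npy");im=cv2.imread("pics/w2full.png");g=cv2.cvtColor(im,cv2.COLOR_BGR2GRAY)
R=Ro.from_euler("xyz",o[3:],degrees=True).as_matrix()
for (x,y),z in [((318,115),.0685),((319,207),.0785),((319,281),.0685)]:
    s=18;N,L,S,c=cv2.connectedComponentsWithStats((g[y-s:y+s,x-s:x+s]>130).astype(np.uint8),connectivity=4)
    k=L[s,s];p=c[k]+[x-s,y-s];w=wplane(p,o,z);print(p.round(1),S[k],"diam~mm",2*np.sqrt(S[k][4]/np.pi),w.round(4),"tool shift mm",(R.T@(w-o[:3])*1000).round(1))
c=np.array([318.7,207.7]);m=wplane((220+264/3,100+338/3),o,.0785)-wplane(c,o,.0785);print("pointer dir deg",np.degrees(np.arctan2(m[1],m[0])),np.hypot(*m[:2]))
```

```text
[317.7 115. ] [  9   9  18  19 261] diam~mm 18.229523339239496 [ 0.6249 -0.0278  0.0685] tool shift mm [69.6 -1.2 92.9]
[318.  208.3] [  7  11  20  18 258] diam~mm 18.12445316531431 [0.6189 0.042  0.0785] tool shift mm [-0.4 -1.  82.9]
[318.7 280.9] [  9  12  17  13 171] diam~mm 14.755472278097805 [0.6125 0.1117 0.0685] tool shift mm [-70.4  -0.4  92.9]
pointer dir deg 30.690111913004607 0.009124274613547631
```

Call:
send_rows(targets="0 -1 50 0 130;0 -1 70 0 130;0 -1 75 0 130;0 -1 80 0 130;0 -1 85 0 130;0 -1 90 0 130;0 -1 94 0 130;0 -1 94 0 130", newtons=20)

```text
time: 5.58
ee_pos: [0.6189, 0.0418, 0.067]
tcp_rot: [180.0, 0.0, -85.2]
wrist_force: [-0.1, 0.4, -0.1]
opening: 0.0416
grasp_force: 0.0
```

Call:
send_rows(targets="0 0 0 0 220;0 0 0 0 255;0 0 0 0 255;0 0 0 0 255;0 0 0 0 255;0 0 0 0 255", newtons=20)

```text
time: 6.32
ee_pos: [0.6181, 0.0417, 0.0676]
tcp_rot: [179.9, 0.0, -85.2]
wrist_force: [-5.6, -0.9, 3.8]
opening: 0.0184
grasp_force: 19.9
```

Gripped at 18.4 mm. The side force shows I'm about 0.8 mm too far in +x, so I'll centre and press lightly.

Call:
send_rows(targets="0 0.8 0.5 0 255;0 0.8 1 0 255;0 0.8 1 0 255")

```text
time: 6.7
ee_pos: [0.6181, 0.0417, 0.0674]
tcp_rot: [-180.0, 0.0, -85.2]
wrist_force: [-5.3, -0.7, 8.0]
opening: 0.0187
grasp_force: 20.2
```

Call:
send_rows(targets="0 0 0 6 255;0 0 0 12 255;0 0 0 18 255;0 0 0 22 255;0 0 0 25 255;0 0 0 25 255")

```text
time: 7.45
ee_pos: [0.6178, 0.0417, 0.0674]
tcp_rot: [180.0, 0.0, -110.2]
wrist_force: [-6.1, -1.2, 8.2]
opening: 0.0187
grasp_force: 20.3
```

Call:
send_rows(targets="0 0 0 3 255;0 0 0 6 255;0 0 0 9 255;0 0 0 12 255;0 0 0 15 255;0 0 0 15 255")

```text
time: 8.2
ee_pos: [0.6176, 0.0418, 0.0674]
tcp_rot: [180.0, -0.0, -125.2]
wrist_force: [-7.8, -0.7, 9.0]
opening: 0.0186
grasp_force: 20.3
```

Call:
send_rows(targets="0.6 0.8 0 3 255;0.6 0.8 0 6 255;0.6 0.8 0 9 255;0.6 0.8 0 12 255;0.6 0.8 0 15 255;0.6 0.8 0 15 255")

```text
time: 8.95
ee_pos: [0.6174, 0.0419, 0.0674]
tcp_rot: [-180.0, 0.1, -140.2]
wrist_force: [-4.2, 1.4, 7.3]
opening: 0.0188
grasp_force: 20.2
```

Call:
send_rows(targets="0 0 0.3 3 255;0 0 0.3 6 255;0 0 0.3 9 255;0 0 0.3 12 255;0 0 0.3 15 255;0 0 0.3 15 255")

```text
time: 9.7
ee_pos: [0.6173, 0.0421, 0.0674]
tcp_rot: [180.0, 0.1, -155.2]
wrist_force: [-5.0, 1.1, 8.8]
opening: 0.0186
grasp_force: 20.3
```

Call:
send_rows(targets="0 0 0 3 255;0 0 0 6 255;0 0 0 9 255;0 0 0 12 255;0 0 0 15 255;0 0 0 15 255")

```text
time: 10.45
ee_pos: [0.6172, 0.0423, 0.0674]
tcp_rot: [179.9, 0.1, -170.2]
wrist_force: [-6.5, 3.7, 9.2]
opening: 0.0185
grasp_force: 20.3
```

Run:
```python
from workcell import bot,camera
import cv2,numpy as np
im=camera("wrist")
cv2.imwrite("pics/w3.png",cv2.resize(im[200:400,220:420],(600,600),interpolation=cv2.INTER_CUBIC))
```

```text
(no output)
```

View pics/w3.png

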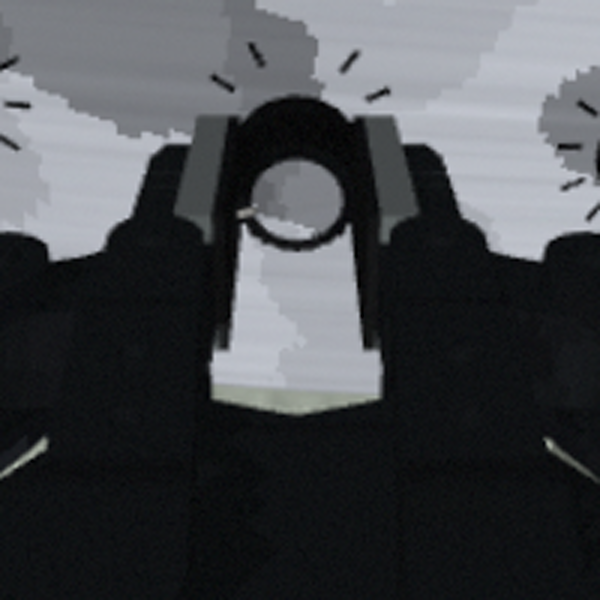

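The pointer is still at the left rim, crop (245,211), as it was relative to the tool at the start. So the knob is turning with the grip and has gone 85°.

Call:
send_rows(targets="0.5 -0.5 0 3 255;0.5 -0.5 0 6 255;0.5 -0.5 0 9 255;0.5 -0.5 0 12 255;0.5 -0.5 0 15 255;0.5 -0.5 0 15 255")

```text
time: 11.25
ee_pos: [0.6171, 0.0424, 0.0674]
tcp_rot: [179.9, 0.1, 174.8]
wrist_force: [-3.7, 5.9, 8.6]
opening: 0.0189
grasp_force: 20.2
```

Call:
send_rows(targets="0.5 1 0 3 255;0.5 1 0 6 255;0.5 1 0 9 255;0.5 1 0 12 255;0.5 1 0 15 255;0.5 1 0 15 255")

```text
time: 12.0
ee_pos: [0.6172, 0.0427, 0.0675]
tcp_rot: [179.9, 0.1, 159.8]
wrist_force: [-2.5, 2.5, 7.4]
opening: 0.0188
grasp_force: 20.2
```

Call:
send_rows(targets="0 0 0.3 3 255;0 0 0.3 6 255;0 0 0.3 9 255;0 0 0.3 12 255;0 0 0.3 15 255;0 0 0.3 15 255")

```text
time: 12.75
ee_pos: [0.6173, 0.0429, 0.0674]
tcp_rot: [179.8, 0.1, 144.8]
wrist_force: [-2.1, 3.4, 8.7]
opening: 0.0185
grasp_force: 20.3
```

Call:
send_rows(targets="0 0 0 3 255;0 0 0 6 255;0 0 0 9 255;0 0 0 12 255;0 0 0 15 255;0 0 0 15 255")

```text
time: 13.5
ee_pos: [0.6174, 0.043, 0.0672]
tcp_rot: [179.8, 0.0, 129.8]
wrist_force: [-0.6, 3.6, 7.2]
opening: 0.0189
grasp_force: 20.2
```

Call:
send_rows(targets="0 0 0 2 255;0 0 0 4 255;0 0 0 6 255;0 0 0 8 255;0 0 0 8 255;0 0 0 8 255")

```text
time: 14.25
ee_pos: [0.6174, 0.0431, 0.0663]
tcp_rot: [179.8, -0.0, 121.9]
wrist_force: [2.6, 5.9, 2.1]
opening: 0.0186
grasp_force: 19.8
```

The knob is starting to drop: z is down 1.1 mm and the force fell to 2 N. I'll push a little further without turning.

Call:
send_rows(targets="0.5 0.7 0.7 0 255;0.5 0.7 1.4 0 255;0.5 0.7 1.4 0 255;0.5 0.7 1.4 0 255")

```text
time: 14.75
ee_pos: [0.6174, 0.0431, 0.0651]
tcp_rot: [179.9, 0.0, 121.8]
wrist_force: [2.2, 2.7, 4.8]
opening: 0.0186
grasp_force: 23.0
```

Call:
send_rows(targets="0 0 0.5 0 255;0 0 1 0 255;0 0 1.5 0 255;0 0 2 0 255;0 0 2 0 255;0 0 2 0 255", newtons=40)

```text
time: 15.5
ee_pos: [0.6175, 0.0432, 0.0647]
tcp_rot: [179.8, 0.1, 121.9]
wrist_force: [-2.7, 2.7, 15.3]
opening: 0.0178
grasp_force: 43.9
```

Call:
send_rows(targets="0 0 0.5 0 255;0 0 1 0 255;0 0 1.5 0 255;0 0 2 0 255;0 0 2 0 255")

```text
time: 16.12
ee_pos: [0.6176, 0.0431, 0.0642]
tcp_rot: [179.8, 0.1, 121.8]
wrist_force: [-6.9, 2.4, 24.9]
opening: 0.018
grasp_force: 47.0
```

Run:
```python
from workcell import bot,camera
import cv2,numpy as np
o=bot.get_obs();print(o["q"].round(1),o["torque"].round(3))
im=camera("wrist");s=camera("side");cv2.imwrite("pics/w4f.png",im);cv2.imwrite("pics/s4f.png",s)
a=cv2.resize(im[220:320,270:370],(400,400),interpolation=cv2.INTER_CUBIC)
b=cv2.resize(s[170:270,210:310],(400,400),interpolation=cv2.INTER_CUBIC)
cv2.imwrite("pics/w4.png",np.hstack([a,b]))
```

```text
[ 4.  14.1  2.  77.6  0.  62.1] [ 0.422  1.547 -0.043]
```

View pics/w4.png

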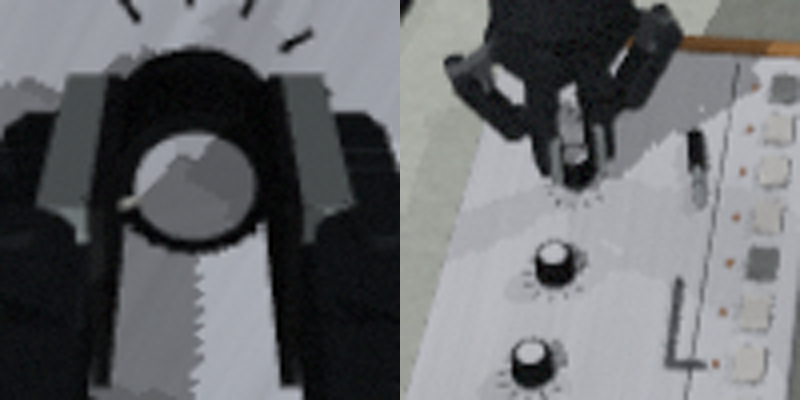

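Run:
```python
from h import *
m=camera_model("wrist");T=np.linalg.inv(m["T_tool_cam"]);K=m["K"]
for zt in(-.0111,-.0143):
  for x in(-.008,0,.008):
    c=T[:3,:3]@[x,0,zt]+T[:3,3];t=np.arctan2(np.hypot(*c[:2]),c[2]);v=c[:2]/np.hypot(*c[:2])*t*K[0,0]+K[:2,2];print(zt,x,v.round(1))
def disc(im):
    g=cv2.cvtColor(im,cv2.COLOR_BGR2GRAY);
    return g
w3=cv2.resize(cv2.imread("pics/w3.png"),(200,200),interpolation=cv2.INTER_AREA)
w4=cv2.imread("pics/w4f.png")[200:400,220:420]
for w in(w3,w4):
    g=cv2.cvtColor(w,cv2.COLOR_BGR2GRAY);col=g[40:95,94:106].mean(1).round(0).astype(int);print(col.tolist())
    print(g[66,70:125].tolist())
```

```text
-0.0111 -0.008 [317.3 277.7]
-0.0111 0 [317.3 263.3]
-0.0111 0.008 [317.3 248.2]
-0.0143 -0.008 [317.3 281.1]
-0.0143 0 [317.3 266.5]
-0.0143 0.008 [317.3 251.1]
[8, 8, 9, 9, 8, 9, 9, 9, 11, 13, 11, 12, 24, 60, 107, 121, 122, 122, 124, 127, 128, 128, 128, 128, 128, 128, 128, 128, 126, 124, 125, 126, 127, 134, 148, 160, 172, 168, 157, 110, 36, 21, 43, 98, 162, 173, 173, 174, 173, 172, 170, 169, 169, 173, 174]
[69, 43, 17, 13, 14, 9, 9, 8, 6, 14, 18, 15, 13, 34, 79, 97, 98, 97, 98, 100, 101, 106, 115, 121, 127, 128, 128, 127, 129, 127, 127, 128, 128, 129, 128, 129, 128, 129, 128, 129, 128, 129, 126, 104, 64, 16, 10, 12, 11, 13, 11, 9, 11, 14, 12]
[8, 8, 8, 7, 8, 9, 10, 9, 13, 14, 14, 14, 26, 67, 123, 129, 125, 123, 116, 100, 92, 93, 92, 92, 92, 92, 95, 97, 98, 99, 100, 102, 103, 102, 102, 102, 101, 100, 90, 60, 18, 14, 42, 97, 138, 142, 146, 148, 143, 138, 143, 147, 142, 137, 141]
[75, 75, 52, 19, 12, 11, 13, 12, 12, 13, 17, 15, 18, 76, 133, 156, 153, 140, 102, 102, 101, 101, 101, 101, 101, 102, 100, 101, 100, 93, 95, 90, 89, 90, 89, 89, 89, 89, 89, 88, 89, 88, 87, 61, 28, 8, 7, 8, 11, 12, 9, 9, 7, 13, 15]
```

The knob's image hasn't moved in the tool frame, so it really did drop about 3 mm and there was no slip. The grip's side load seems to be binding it. I'll unload, let go, and press from above with the fingers shut.

Call:
send_rows(targets="0 0 -2 0 255;0 0 -3.5 0 255;0 0 -3.5 0 130;0 0 -3.5 0 130;0 0 -3.5 0 130;0 0 -3.5 0 130;0 0 -3.5 0 130;0 0 -15 0 130;0 0 -30 0 130;0 0 -40 0 200;0 0 -40 0 255;0 0 -40 0 255;0 0 -40 0 255;0 0 -40 0 255;0 0 -40 0 255;0 0 -40 0 255", newtons=20)

```text
time: 18.23
ee_pos: [0.6167, 0.0429, 0.1002]
tcp_rot: [-180.0, -0.0, 121.8]
wrist_force: [-0.1, 0.5, 0.3]
opening: 0.0
grasp_force: 0.0
```

Run:
```python
from workcell import bot,camera
import cv2,numpy as np
o=bot.get_obs();np.save("o5.npy",np.r_[o["ee_pos"],o["tcp_rot"]]);print(o["ee_pos"],o["tcp_rot"])
im=camera("wrist");cv2.imwrite("pics/w5f.png",im)
cv2.imwrite("pics/w5.png",cv2.resize(im[130:330,220:420],(600,600),interpolation=cv2.INTER_CUBIC))
```

```text
[0.61672174 0.04291382 0.10019625] [-1.79993286e+02 -2.69730816e-03  1.21830741e+02]
```

View pics/w5.png

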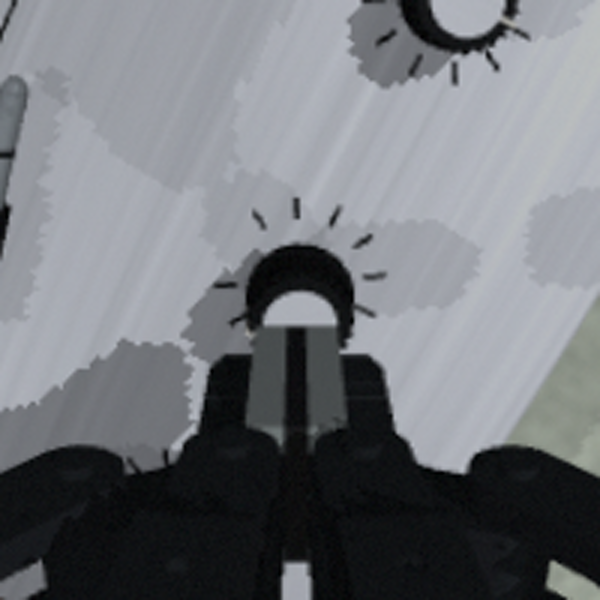

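The shut fingertips are centred over the knob (tips at crop (297,326), disc edge around x≈300). Now I'll lower gently to touch.

Call:
send_rows(targets="-0.5 0.8 15 0 255;-0.5 0.8 20 0 255;-0.5 0.8 22 0 255;-0.5 0.8 24 0 255;-0.5 0.8 25 0 255;-0.5 0.8 26 0 255;-0.5 0.8 26 0 255")

```text
time: 19.15
ee_pos: [0.6178, 0.0429, 0.0751]
tcp_rot: [180.0, 0.0, 121.8]
wrist_force: [-2.9, 0.8, 6.0]
opening: -0.0002
grasp_force: 2.5
```

Contact is at 75.1 mm, so the knob is 3.4 mm down. I'll keep pressing.

Call:
send_rows(targets="0 0 0.5 0 255;0 0 1 0 255;0 0 1.5 0 255;0 0 2 0 255;0 0 2 0 255")

```text
time: 19.77
ee_pos: [0.6179, 0.043, 0.0742]
tcp_rot: [179.9, 0.0, 121.8]
wrist_force: [-5.8, -0.1, 11.2]
opening: 0.0005
grasp_force: 5.6
```

Call:
send_rows(targets="0 0 0.5 0 255;0 0 1 0 255;0 0 1.5 0 255;0 0 2 0 255;0 0 2.5 0 255;0 0 2.5 0 255")

```text
time: 20.52
ee_pos: [0.6176, 0.0429, 0.0694]
tcp_rot: [-180.0, -0.0, 121.8]
wrist_force: [-0.4, -0.5, 0.5]
opening: 0.0002
grasp_force: 0.0
```

It gave way: z is now 69.4 mm with no force, so it snapped. I'll press on to the hard stop at about 68.5 mm to confirm, then retreat.

Call:
send_rows(targets="0 0 0.5 0 255;0 0 1.5 0 255;0 0 2.5 0 255;0 0 3.5 0 255;0 0 4.5 0 255;0 0 4.5 0 255")

```text
time: 21.28
ee_pos: [0.6179, 0.043, 0.0684]
tcp_rot: [179.9, 0.1, 121.8]
wrist_force: [-8.3, -0.2, 20.8]
opening: -0.0001
grasp_force: 10.2
```

Hard stop at 68.4 mm under 20 N, so the knob is fully home. Raising straight up.

Call:
send_rows(targets="0 0 0 0 255;0 0 -30 0 255;0 0 -60 0 255;0 0 -100 0 255;0 0 -140 0 255;0 0 -140 0 255;0 0 -140 0 255;0 0 -140 0 255")

```text
time: 22.28
ee_pos: [0.6172, 0.0429, 0.2037]
tcp_rot: [-179.9, -0.1, 121.8]
wrist_force: [-0.4, 0.2, 0.6]
opening: -0.0001
grasp_force: 0.0
```

Run:
```python
from workcell import bot,camera
import cv2,numpy as np
im=camera("wrist");s=camera("side")
cv2.imwrite("pics/f.png",np.hstack([cv2.resize(im[60:340,180:460],(400,400)),cv2.resize(s[170:290,210:330],(400,400),interpolation=cv2.INTER_CUBIC)]))
```

```text
(no output)
```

View pics/f.png

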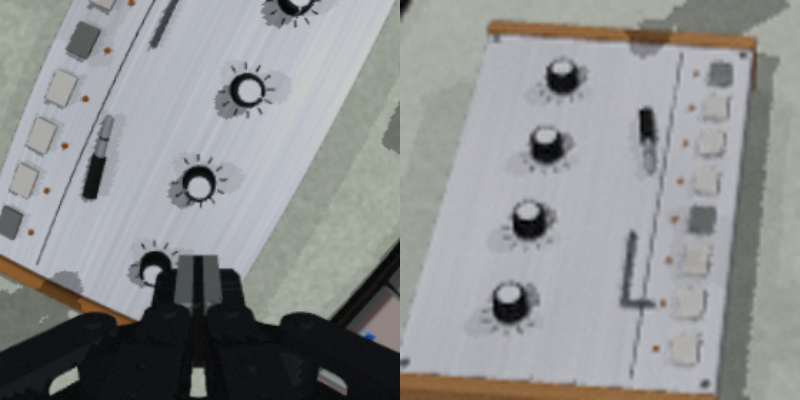

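All four knobs look alike in height and shadow: the side view has them at (562,75), (546,143), (529,219) and (510,302). The adapter and hex key haven't moved, and the gripper is clear. Handing in.

```bash
python3 -c "
from workcell import ticket
print(ticket.job_done())"
```

```text
the job is handed in; nothing more can be done
None
```

The loose knob was turned about 150° clockwise until it dropped onto the flat, then pressed until it clicked and sat fully home (top at 68.4 mm); the other knobs and the objects nearby were left alone, and the job is handed in.

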